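# Lift the egg basket out of the lidded pot and hold it

### The job

Take the lid off the pot on the hot plate by its knob and set it down, knob up and without dropping it, on the round cork trivet. Then lift the basket of eggs out of the pot by its black grip and hold it level and still just over the pot, fully clear of the rim, so that it can drip: finish while still holding it there, with the three eggs in it. Keep the basket level on the way, do not shift the pot, and leave the shaker and the glass mug where they stand.

Things in the scene. Friction and masses are not known exactly. Their poses are not given: they have to be found in the camera images.
- lid_knob (a point): Loose round steel lid on the pot, 176 mm across, 0.35 kg, with an upright black cylindrical knob in its middle, 32 mm across, 24 mm tall. Point: centre of the knob; z up. The knob's underside is 12 mm below it, the lid's top face 23 mm, the edge disc that rests on the pot's rim 34 mm. A locating collar 154 mm across reaches 6 mm further down into the pot (5 mm play all round).
- lid_foot (a point): Centre of the underside of the lid's collar, 40 mm below lid_knob along the lid's axis; the lid rests on this when set on a flat surface. z points up through the knob.
- trivet_top (a point): Centre of the flat top of a fixed round cork trivet, 190 mm across, 12 mm thick, lying on the worktop: the place for the lid. Its z points up.
- hotplate_top (a point): Centre of the dark heating plate (180 mm across) on top of a round single hot plate, 220 mm across, 50 mm high, fixed on the worktop; the pot stands on it. z points up.
- pot_rim (a point): Centre of the mouth, level with the rim's top, of a loose steel pot standing on the hot plate: 170 mm outside and 164 mm inside diameter, 110 mm tall, floor 5 mm, with two ear handles near the rim reaching 116 mm from the axis. z up. About 1.2 kg.
- basket_grip (a point): Centre of the black grip bar of the steel egg basket standing in the pot (under the lid at first). Bar: 60 mm long (its x), 16 mm thick (its y), 24 mm tall, on a 10 mm upright rod at the basket's middle; pinch its 16 mm from above. Its top is 12 mm above this point and 5 mm below the pot's rim. Basket and eggs weigh about 0.43 kg, balanced about the rod.
- basket_foot (a point): Centre of the underside of the egg basket, 88 mm below basket_grip; the same axes, z up along the rod. The basket is a shallow round tray 140 mm across and 20 mm tall with three egg cups around the rod. It fits the pot with 11 mm play all round.
- egg0_center (a point): Centre, half-way up, of one of three loose brown eggs, 43 mm across and 55 mm tall, standing upright in a cup of the basket 38 mm from the rod; its top is about 30 mm below the centre of the grip bar, its centre about 31 mm above basket_foot.
- egg1_center (a point): Centre, half-way up, of one of three loose brown eggs, 43 mm across and 55 mm tall, standing upright in a cup of the basket 38 mm from the rod; its top is about 30 mm below the centre of the grip bar, its centre about 31 mm above basket_foot.
- egg2_center (a point): Centre, half-way up, of one of three loose brown eggs, 43 mm across and 55 mm tall, standing upright in a cup of the basket 38 mm from the rod; its top is about 30 mm below the centre of the grip bar, its centre about 31 mm above basket_foot.
- shaker_center (a point): Centre of a small upright glass shaker with a steel cap, 40 mm across, 75 mm tall, between the hot plate and the trivet: leave alone.
- mug_center (a point): Centre of a glass mug, 74 mm across, 85 mm tall, behind the gap between hot plate and trivet: leave alone.
Not all that is in view belongs to the job. Leave any green or turquoise look-alike of the part that bears lid_knob alone.

How it is judged:
On the way, in this order (a step that is already met when the one before it is completed fails the run):
1. the lid lies knob up on the cork trivet, let go (horizontal distance between lid_foot and trivet_top below 0.04 m and angle between lid_foot's own z axis and vertical below 0.1 rad and z of lid_foot in the frame of trivet_top below 0.008 m and contact force between lid and trivet above 0.5 N and contact force between lid and the fingers below 0.1 N and linear speed of lid below 0.03 m/s), for 0.2 s.
2. the basket of eggs is held level and still in the air over the pot, clear of the rim (z of basket_foot in the frame of pot_rim above 0.015 m and horizontal distance between basket_foot and pot_rim below 0.05 m and angle between basket_foot's own z axis and vertical below 0.14 rad and linear speed of basket below 0.03 m/s and angular speed of basket below 0.15 rad/s and contact force between basket and the fingers above 1 N and contact force between basket and pot below 0.1 N and contact force between basket and hotplate below 0.1 N and contact force between basket and lid below 0.1 N and contact force between basket and trivet below 0.1 N and horizontal distance between each of egg0_center, egg1_center, egg2_center and basket_foot below 0.055 m and z of egg0_center in the frame of basket_foot between 0.02 and 0.045 m and z of egg1_center in the frame of basket_foot between 0.02 and 0.045 m and z of egg2_center in the frame of basket_foot between 0.02 and 0.045 m), for 0.5 s.
At the end, for the whole second after the job is handed in: Basket held level (within 8 degrees), still, underside 15 mm or more above the rim, within 50 mm of the pot's axis, touching no pot, hot plate, lid or trivet, all three eggs standing in it; lid flat, knob up, released, within 40 mm of the trivet's centre (all of step 1 and all of step 2); the arm keeps its last pose, push and grip.
It fails at once if the lid is dropped (linear speed of lid above 0.6 m/s and contact force between lid and the fingers below 0.1 N).
It fails at once if the basket is tipped by more than 20 degrees (angle between basket_foot's own z axis and vertical above 0.35 rad).
It fails at once if the pot is shifted by more than 30 mm (distance of pot_rim from where it was at the start of the episode above 0.03 m).
It fails at once if the shaker or the glass mug is shifted by more than 30 mm (distance of any of shaker_center, mug_center from where it was at the start of the episode above 0.03 m).
It also fails if it takes over 64 s, if anything falls off the work surface, if the arm or the gripper's body presses on something with over 40 N, if the wrist force passes 120 N, or if a joint passes its speed limit or range.

### The arm

A 6-joint arm with a two-finger parallel gripper is mounted at the origin on the work surface. World frame = base frame: x ahead of the robot, y to its left, z up, the work surface at z = 0. Lengths are in m, angles in rad, forces in N, time in s.
With the tool pointing down it reaches from about 0.3 to 0.875 m from the base axis. Payload 6.4 kg.
Tool frame: the origin (TCP) lies between the finger pads; the fingertips stand tip_extent ahead of it and the grasp point (between the pads) lies 5 mm behind it (tip_extent is the distance from the TCP to the fingertips, in m); z points along the fingers, y is the direction in which the jaws open and shut (so a half turn about z gives the same grasp; the last joint's range is limited). The gripper opens to 85 mm and grips with 20 to 120 N. Pads are 22 mm wide; open, the fingers measure 114 mm over their backs; the gripper's body (76 mm by 85 mm) begins 54 mm behind the grasp point. The pads swing forward as they close: fully open they stand 13 mm farther back than shut.
Start: joints at [-0.206, 0.181, 1.607, -0, 1.354, -0.206], TCP at [0.575, 0, 0.211] pointing down, gripper open.
Joint ranges: [-2.99, 2.99], [-0.89, 2.07], [0.3, 2.58], [-1.14, 4.28], [0, 2.63], [-3.12, 3.12]. Speed limits (rad/s): [2.57, 2.57, 3.01, 3.14, 3.14, 3.14].

### API

Orientations are given as a unit quaternion [w, x, y, z].
In Python, from bench import * gives the robot as it stands.
- The arm moves only by the shell command python3 -m jog 'ROWS'. ROWS is JSON, a list of rows, each a list of 3 entries, a list of its own where there are three numbers: the shift along the tool's x, y, z in mm, then the turn, a rotation vector about the tool's x, y, z in rad, then the opening, from 0 (shut) to 1 (fully open). A call has 1 to 20 rows; each row is the pose to reach, as a shift and turn from the pose measured when the call began, along the tool's axes at that moment; what a row does not reach only later rows make up. A row lasts 1/12 s, in which the tool goes at most 41.7 mm and 7.16 degrees, less where a joint would pass 70% of its speed; a pose out of reach is approached as far as the arm can. A call with a gripper value outside its range is refused whole. The fingers move at their own pace and stop on an object; the grip force is fixed at half the most. Time passes only in rows, so rows that repeat a pose let the fingers close. It gives the time, the measured TCP pose, the force and the opening at its end, in the units of the state.
- get_obs(): the state, without advancing time (a new reading comes with each control period).
- camera(name): name is "scene" or "side" or "wrist"; returns (picture, depth): 400x640x3 uint8, red, green, blue; 400x640 float32, m along the optical axis (not along the pixel's ray), 0 where there is no reading.
- get_calibration(name): a dict with "fx", "fy", "cx", "cy" (pixels), "world_from_camera" (4x4, takes a point from camera to world coordinates). Camera axes: x right, y down, z forward; pixel columns grow to the right and rows downward; lengths in m; the calibration is good to about 2 mm. The wrist camera is an equidistant fisheye: a pixel r from the principal point sees the ray r / f radians off the axis. A picture is of the moment at which its call begins: read the wrist's pose just before it. get_calibration takes no time and is no camera call; for the wrist camera it gives the pose at the moment of the call.
- hand_in(): hands the job in, once; it reports no verdict.
The state is a dict: "time_s": time; "q": joint angles; "dq": joint speeds; "joint_efforts": joint torques, N m; "eef_pos": TCP position; "eef_rot": TCP orientation; "wrist_force": force on the tool from outside, world axes, zero at the start; "torque": the same for the moment, N m; "opening": opening from 0.0 (shut) to 1.0 (fully open).
Only numpy, scipy, OpenCV 4.12 (cv2) and the standard library are available. Lean on these libraries where they do the work, as an engineer would, in place of code of your own. Each camera call takes 0.05 s, during which the arm holds its last target.

## Working session

There is one attempt and no reset: what is moved stays moved. The work goes in short steps, Python scripts to look and compute and a shell command to move; the robot and the scene stay as the last step left them, time stands still between calls to the robot, and variables do not carry over. Pictures are saved under pics/ and viewed, and the job is handed in when it is done.

```bash
ls; mkdir -p pics
python3 - <<'E'
from bench import *
import cv2,numpy as np
o=get_obs(); print(o)
for n in ["scene","side","wrist"]:
    p,d=camera(n); cv2.imwrite(f"pics/{n}0.png",p[:,:,::-1]); np.save(f"pics/{n}0.npy",d)
    c=get_calibration(n); print(n,c)
E
```

```text
pics
{'time_s': 0.0, 'q': array([-2.06264954e-01,  1.81587570e-01,  1.60801258e+00,  1.90714738e-05,
        1.35381624e+00, -2.06314278e-01]), 'dq': array([0.00215758, 0.00088184, 0.00052439, 0.00051992, 0.00059526,
       0.00100796]), 'joint_efforts': array([ 3.41415571e-04, -4.44869328e+01, -3.51340663e+01, -2.51131587e-04,
        9.11703974e-03,  3.43231875e-05]), 'eef_pos': array([5.74402013e-01, 1.69226281e-04, 2.10455825e-01]), 'eef_rot': array([-7.68287131e-04,  7.07090506e-01,  7.07122468e-01, -4.91255149e-04]), 'wrist_force': array([-0.03759219,  0.5772862 , -0.27467165]), 'torque': array([-0.01680551,  0.00346317,  0.00237181]), 'opening': 0.9993725884877254}
scene {'fx': 472.1585479099286, 'fy': 472.1585479099286, 'cx': 318.7219314411733, 'cy': 197.26994169783995, 'world_from_camera': array([[ 0.87242004,  0.40493797, -0.27369419,  0.75897365],
       [ 0.48867408, -0.71237646,  0.5037037 , -0.46667653],
       [ 0.00899545, -0.57318846, -0.81937419,  0.88052919],
       [ 0.        ,  0.        ,  0.        ,  1.        ]])}
side {'fx': 399.7020101116037, 'fy': 399.7020101116037, 'cx': 321.72779454254925, 'cy': 205.15398416716255, 'world_from_camera': array([[ 0.68748359, -0.34340905,  0.63987229,  0.070046  ],
       [-0.72580172, -0.35409748,  0.58976846, -0.45289332],
       [ 0.02404534, -0.86987654, -0.49268309,  0.48510393],
       [ 0.        ,  0.        ,  0.        ,  1.        ]])}
wrist {'fx': 309.70691628693146, 'fy': 309.70691628693146, 'cx': 321.48094706139386, 'cy': 196.14383283123178, 'world_from_camera': array([[ 9.99999429e-01,  7.81359439e-04, -7.29526591e-04,
         5.74597155e-01],
       [ 5.50360925e-04, -9.61368113e-01, -2.75265414e-01,
         7.09097796e-02],
       [-9.16424832e-04,  2.75264855e-01, -9.61367994e-01,
         3.73069935e-01],
       [ 0.00000000e+00,  0.00000000e+00,  0.00000000e+00,
         1.00000000e+00]])}
```

View pics/scene0.png

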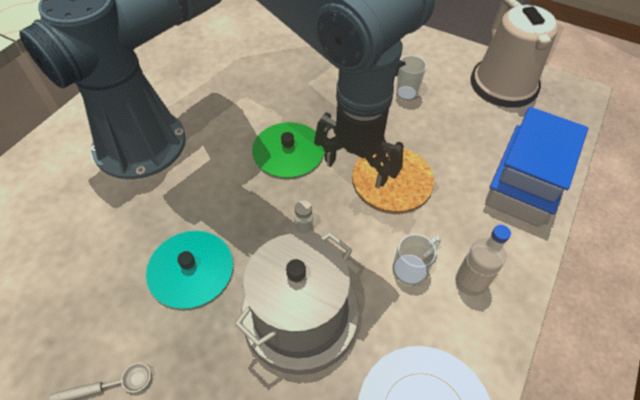

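View pics/side0.png

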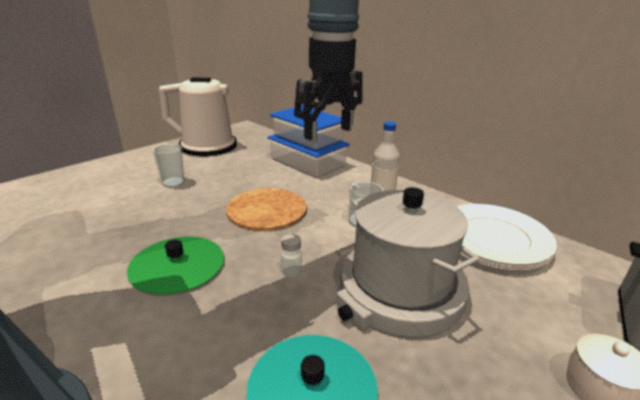

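View pics/wrist0.png

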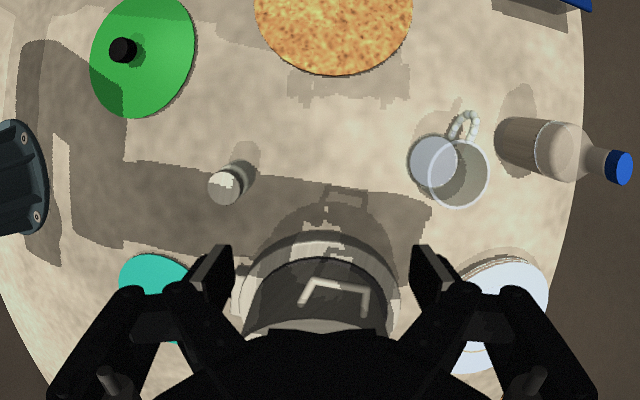

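```bash
python3 -c "
import bench;print([ (n,getattr(bench,n)) for n in dir(bench) if not n.startswith('_')])"
```

```text
[('MotionError', <class 'bench.MotionError'>), ('camera', <function make.<locals>.drawn_camera at 0x7fe814de4180>), ('get_calibration', <function make.<locals>.<lambda> at 0x7fe814de4720>), ('get_obs', <function make.<locals>.<lambda> at 0x7fe814de4680>), ('hand_in', <function connect.<locals>.done at 0x7fe814d5f7e0>), ('tip_extent', 0.014)]
```

```bash
cat > h.py <<'E'
import numpy as np,cv2
from bench import *
def ray(n,u,v,c=None):
    c=c or get_calibration(n); M=c['world_from_camera']
    x=(u-c['cx'])/c['fx'];y=(v-c['cy'])/c['fy']
    if n=='wrist':
        r=np.hypot(x,y); d=np.array([x/r*np.sin(r),y/r*np.sin(r),np.cos(r)]) if r>0 else np.array([0,0,1.])
    else: d=np.array([x,y,1.])
    d=M[:3,:3]@d
    return M[:3,3],d/np.linalg.norm(d)
def onz(r,z): o,d=r; return o+d*(z-o[2])/d[2]
def tri(*rs):
    A=0;b=0
    for o,d in rs:
        P=np.eye(3)-np.outer(d,d);A=A+P;b=b+P@o
    p=np.linalg.solve(A,b)
    return p,[float(np.linalg.norm((np.eye(3)-np.outer(d,d))@(p-o))) for o,d in rs]
def blob(m,seed=None):
    n,l,s,c=cv2.connectedComponentsWithStats(m.astype(np.uint8))
    k=1+int(np.argmax(s[1:,4])) if seed is None else l[seed[1],seed[0]]
    return l==k,c[k],s[k]
def ell(m):
    cs,_=cv2.findContours(m.astype(np.uint8),cv2.RETR_EXTERNAL,cv2.CHAIN_APPROX_NONE)
    return cv2.fitEllipse(cv2.convexHull(max(cs,key=cv2.contourArea)))
E
python3 - <<'E'
from h import *
R={}
for n,s in [("scene",(296,271)),("side",(413,198)) ]:
    p=cv2.imread(f"pics/{n}0.png"); g=p.max(2)
    m,c,st=blob(g<70,s); print(n,'knob',c,st); R[n]=ray(n,*c)
    hsv=cv2.cvtColor(p,cv2.COLOR_BGR2HSV)
    t,c2,st2=blob((hsv[:,:,0]>5)&(hsv[:,:,0]<25)&(hsv[:,:,1]>130)&(hsv[:,:,2]>90)); print('triv',c2,st2,ell(t))
    R[n+'t']=ray(n,*ell(t)[0]); print(onz(R[n+'t'],.012))
print(tri(R['scene'],R['side']),tri(R['scenet'],R['sidet']))
print(onz(R['scene'],.194),onz(R['side'],.194))
# depth-based lid plane
d=np.load('pics/scene0.npy')
for n,pix in [('scene',[(270,285),(325,285),(296,262),(296,298),(296,310)]),('side',[(380,210),(440,225),(400,235),(413,198),(413,189)])]:
    d=np.load(f'pics/{n}0.npy'); c=get_calibration(n);M=c['world_from_camera']
    for u,v in pix:
        z=d[v,u]; print(n,u,v,(M@[ (u-c['cx'])/c['fx']*z,(v-c['cy'])/c['fy']*z,z,1])[:3].round(4))
E
```

```text
scene knob [295.85714286 270.39183673] [287 260  18  22 245]
triv [394.97250639 184.3148977 ] [ 353  149   81   63 3128] ((392.697998046875, 179.14767456054688), (64.41011810302734, 81.34105682373047), 100.73623657226562)
[0.59251765 0.19632597 0.012     ]
side knob [412.56521739 197.8115942 ] [403 188  20  21 345]
triv [266.02448504 209.21647882] [ 227  189   79   41 2573] ((266.04150390625, 209.2200164794922), (41.192378997802734, 79.47564697265625), 87.17152404785156)
[0.57661884 0.19113255 0.012     ]
(array([ 0.56714706, -0.18628273,  0.19299843]), [0.0005964046728513506, 0.0005964046728514199]) (array([ 5.89740651e-01,  2.06856745e-01, -5.01113089e-04]), [0.0008358854413838581, 0.0008358854413839373])
[ 0.56763058 -0.18731648  0.194     ] [ 0.56573412 -0.1864458   0.194     ]
scene 270 285 [ 0.5375 -0.2203  0.169 ]
scene 325 285 [ 0.6153 -0.1761  0.1685]
scene 296 262 [ 0.5637 -0.1795  0.2061]
scene 296 298 [ 0.5857 -0.2186  0.1685]
scene 296 310 [ 0.5954 -0.235   0.1659]
side 380 210 [ 0.5365 -0.1489  0.1684]
side 440 225 [ 0.5653 -0.2386  0.1681]
side 400 235 [ 0.5015 -0.2102  0.1665]
side 413 198 [ 0.5521 -0.1945  0.202 ]
side 413 189 [ 0.5705 -0.1823  0.2061]
```

```bash
python3 -m jog '[[[0,0,-20],[0,0,0],1],[[-20,-1,-40],[0,0,0],1],[[-50,-3,-40],[0,0,0],1],[[-80,-5,-40],[0,0,0],1],[[-110,-6,-40],[0,0,0],1],[[-140,-7,-40],[0,0,0],1],[[-165,-8,-40],[0,0,0],1],[[-180,-8,-40],[0,0,0],1],[[-187,-8,-40],[0,0,0],1],[[-187,-8,-40],[0,0,0],1],[[-187,-8,-40],[0,0,0],1]]'
python3 - <<'E'
from h import *
o=get_obs();print(o['eef_pos'],o['eef_rot'],o['wrist_force'])
R={}
cw=get_calibration('wrist')
for n in ["scene","side","wrist"]:
    p,d=camera(n); p=p[:,:,::-1].copy(); cv2.imwrite(f"pics/{n}1.png",p)
    hsv=cv2.cvtColor(p,cv2.COLOR_BGR2HSV)
    t,c2,st2=blob((hsv[:,:,0]>5)&(hsv[:,:,0]<25)&(hsv[:,:,1]>130)&(hsv[:,:,2]>90)); print(n,c2,st2,ell(t))
    if n!='wrist': R[n]=ray(n,*ell(t)[0]); print(onz(R[n],.012))
print(tri(R['scene'],R['side']))
E
```

```text
time_s: 1.07
eef_pos: [0.5666, -0.1861, 0.2504]
eef_rot: [-0.001, 0.707, 0.707, -0.0]
wrist_force: [-0.1, 0.6, 0.5]
opening: 0.999
[ 0.56661448 -0.18607541  0.25037229] [-1.03624871e-03  7.07097020e-01  7.07115758e-01 -1.86590613e-04] [-0.07947274  0.6369811   0.51885483]
scene [391.48135688 179.07877768] [ 353  147   81   65 3567] ((392.65057373046875, 179.1266632080078), (64.53453826904297, 80.97055053710938), 100.77294921875)
[0.59239722 0.1963275  0.012     ]
side [265.77356181 209.3880049 ] [ 227  189   79   41 2451] ((266.0419921875, 209.26504516601562), (41.12803268432617, 78.8155746459961), 87.18779754638672)
[0.57648511 0.19096941 0.012     ]Traceback (most recent call last):
  File "<stdin>", line 8, in <module>
  File "h.py", line 20, in blob
    k=1+int(np.argmax(s[1:,4])) if seed is None else l[seed[1],seed[0]]
            ~~~~~~~~~^^^^^^^^^
    return _wrapfunc(a, 'argmax', axis=axis, out=out, **kwds)
    return bound(*args, **kwds)
ValueError: attempt to get argmax of an empty sequence
```

View pics/wrist1.png

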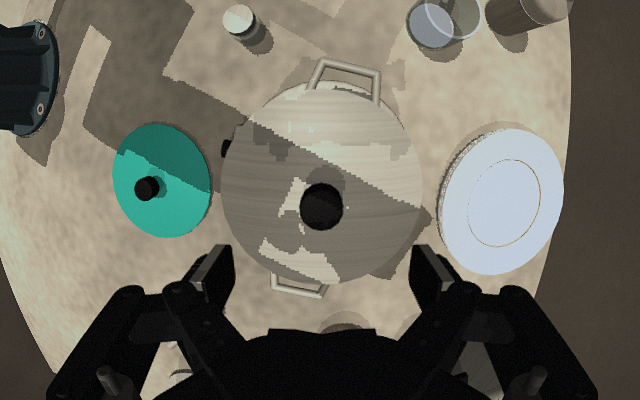

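View pics/side1.png

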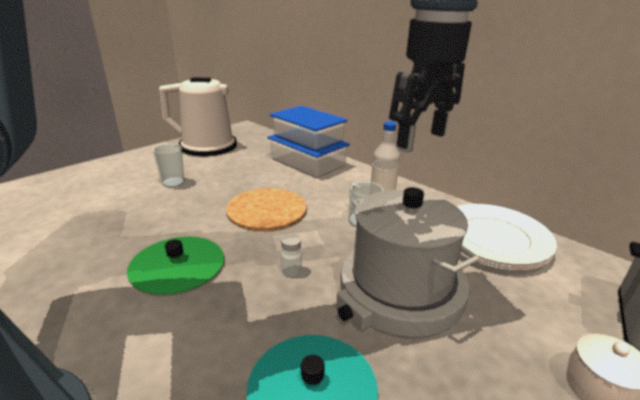

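View pics/scene1.png

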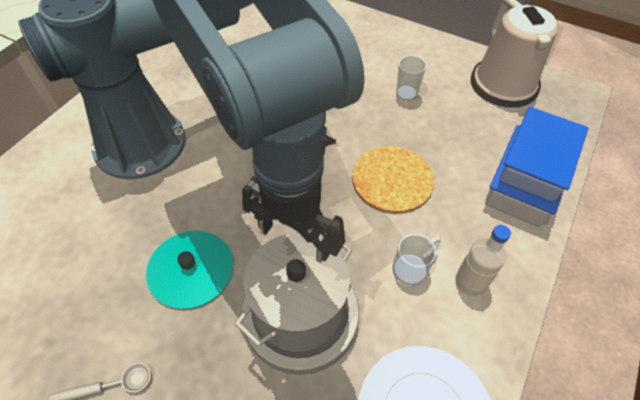

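Run:
```python
from h import *
p=cv2.imread('pics/wrist1.png');m,c,s=blob(p.max(2)<60,(321,207));print(c,s)
r=ray('wrist',*c);print(onz(r,.206),onz(r,.194))
for n,s in [("scene",(296,271)),("side",(413,198))]:
    q=cv2.imread(f'pics/{n}1.png');m,c,s=blob(q.max(2)<70,s);print(c,s);r2=ray(n,*c);print(tri(r,r2))
```

```text
[321.00848999 206.39539115] [ 300  182   43   49 1649]
[ 0.56635019 -0.18137385  0.206     ] [ 0.56632844 -0.1852386   0.194     ]
[295.77710843 270.11746988] [287 260  19  22 332]
(array([ 0.5664474 , -0.18598943,  0.19150761]), [0.00013295368330077103, 0.0001329536833007127])
[412.65254237 198.01694915] [403 188  20  21 354]
(array([ 0.56652407, -0.18584488,  0.19304988]), [0.00034742084535632577, 0.0003474208453563156])
```

```bash
python3 -m jog '[[[0,0,20],[0,0,0],1],[[0,0,40],[0,0,0],1],[[0,0,52],[0,0,0],1],[[0,0,58],[0,0,0],1],[[0,0,58],[0,0,0],1],[[0,0,58],[0,0,0],1]]'; python3 -m jog '[[[0,0,0],[0,0,0],0.3],[[0,0,0],[0,0,0],0],[[0,0,0],[0,0,0],0],[[0,0,0],[0,0,0],0],[[0,0,0],[0,0,0],0],[[0,0,0],[0,0,0],0],[[0,0,0],[0,0,0],0]]'
```

```text
time_s: 1.72
eef_pos: [0.567, -0.1851, 0.1931]
eef_rot: [-0.001, 0.706, 0.708, -0.0]
wrist_force: [-0.9, 0.2, -0.6]
opening: 0.998
time_s: 2.3
eef_pos: [0.567, -0.1852, 0.1931]
eef_rot: [-0.001, 0.706, 0.708, -0.0]
wrist_force: [-0.7, -0.1, 0.4]
opening: 0.009
```

Run:
```python
from h import *
print(get_obs()['opening'])
for n in ["scene","side","wrist"]:
    p,d=camera(n); cv2.imwrite(f"pics/{n}2.png",p[:,:,::-1])
```

```text
0.00890605267118499
```

View pics/side2.png

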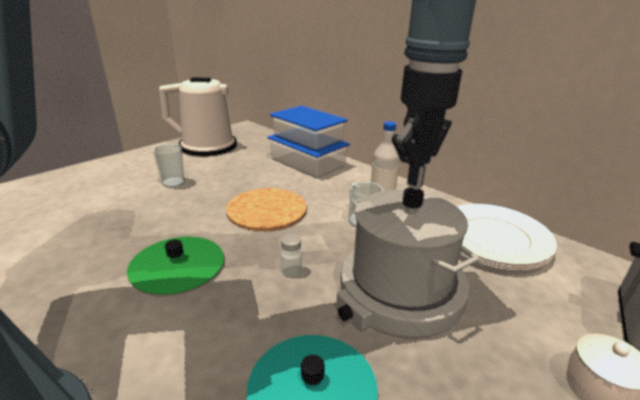

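View pics/wrist2.png

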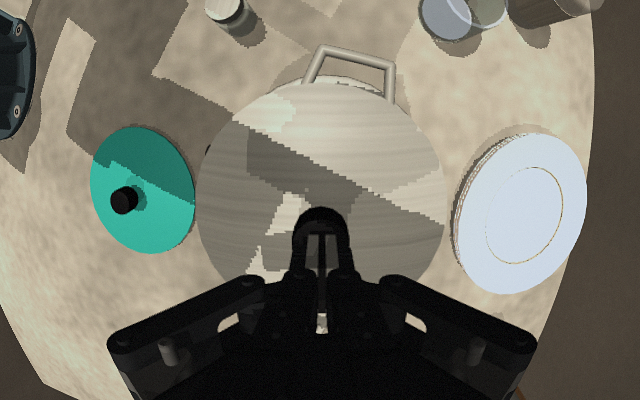

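View pics/scene2.png

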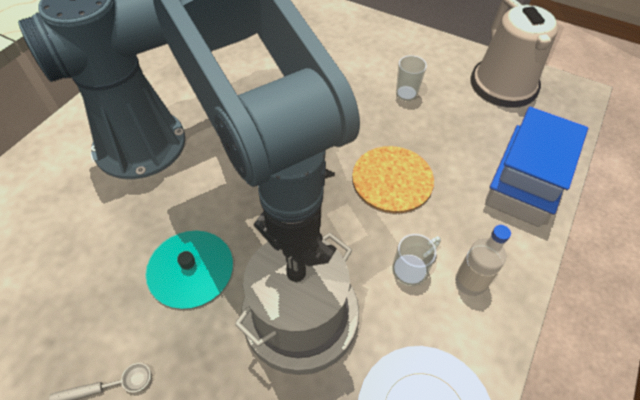

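```bash
cat >> h.py <<'E'
def proj(n,P):
    c=get_calibration(n);q=np.linalg.inv(c['world_from_camera'])@np.append(P,1)
    if n=='wrist':
        t=np.arctan2(np.hypot(q[0],q[1]),q[2]);k=t/np.hypot(q[0],q[1])
    else:k=1/q[2]
    return c['cx']+c['fx']*q[0]*k,c['cy']+c['fy']*q[1]*k
def pts(n,d):
    c=get_calibration(n);M=c['world_from_camera'];v,u=np.mgrid[:400,:640]
    x=(u-c['cx'])/c['fx']*d;y=(v-c['cy'])/c['fy']*d
    return np.stack([x,y,d],-1)@M[:3,:3].T+M[:3,3]
E
python3 - <<'E'
from h import *
o=get_obs();T=o['eef_pos'];print(T)
for n in ['wrist','side','scene']:
    for P in [T,T-[0,0,.014],T+[0,0,.005],[.5665,-.186,.206]]: print(n,np.round(proj(n,P),1))
for n,(u0,u1,v0,v1) in [('side',(395,435,150,210)),('scene',(280,315,240,285))]:
    p,d=camera(n);P=pts(n,d)
    cr=cv2.resize(p[v0-20:v1+20,u0-20:u1+20,::-1],None,fx=6,fy=6,interpolation=cv2.INTER_CUBIC);cv2.imwrite(f'pics/{n}2c.png',cr)
    for v in range(v0,v1,4): 
        u=(u0+u1)//2-2; print(n,u,v,P[v,u].round(3))
E
```

```text
[ 0.56695293 -0.18514223  0.19302884]
wrist [321.6 237.1]
wrist [321.6 228. ]
wrist [321.6 240.7]
wrist [320.7 248.3]
side [412.2 197.8]
side [411.  205.7]
side [412.6 195. ]
side [413.7 190.7]
scene [296.2 269.4]
scene [296.5 273.3]
scene [296.1 268. ]
scene [295.4 266. ]
side 413 150 [ 0.526 -0.198  0.287]
side 413 154 [ 0.529 -0.197  0.28 ]
side 413 158 [ 0.528 -0.198  0.275]
side 413 162 [ 0.53  -0.198  0.268]
side 413 166 [ 0.538 -0.195  0.259]
side 413 170 [ 0.559 -0.184  0.242]
side 413 174 [ 0.554 -0.187  0.239]
side 413 178 [ 0.553 -0.189  0.233]
side 413 182 [ 0.553 -0.19   0.227]
side 413 186 [ 0.56  -0.187  0.217]
side 413 190 [ 0.567 -0.184  0.206]
side 413 194 [ 0.556 -0.191  0.206]
side 413 198 [ 0.555 -0.193  0.2  ]
side 413 202 [ 0.554 -0.195  0.194]
side 413 206 [ 0.553 -0.196  0.188]
scene 295 240 [ 0.59  -0.217  0.355]
scene 295 244 [ 0.59  -0.218  0.347]
scene 295 248 [ 0.582 -0.207  0.311]
scene 295 252 [ 0.58  -0.204  0.293]
scene 295 256 [ 0.579 -0.203  0.28 ]
scene 295 260 [ 0.576 -0.199  0.257]
scene 295 264 [ 0.574 -0.198  0.241]
scene 295 268 [ 0.574 -0.198  0.228]
scene 295 272 [ 0.571 -0.195  0.205]
scene 295 276 [ 0.575 -0.201  0.206]
scene 295 280 [ 0.574 -0.202  0.192]
scene 295 284 [ 0.572 -0.199  0.17 ]
```

View pics/side2c.png

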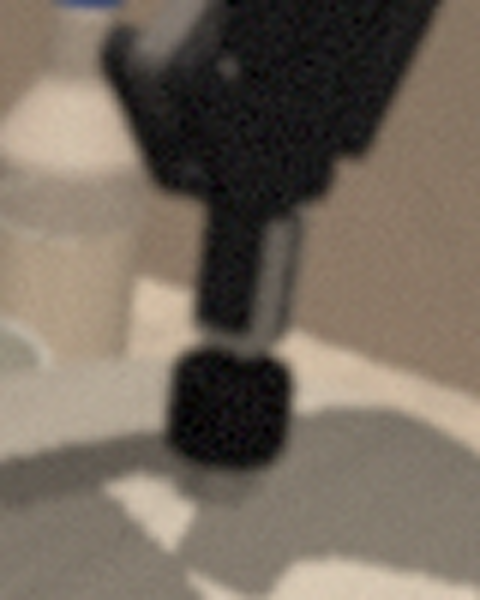

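View pics/scene2c.png

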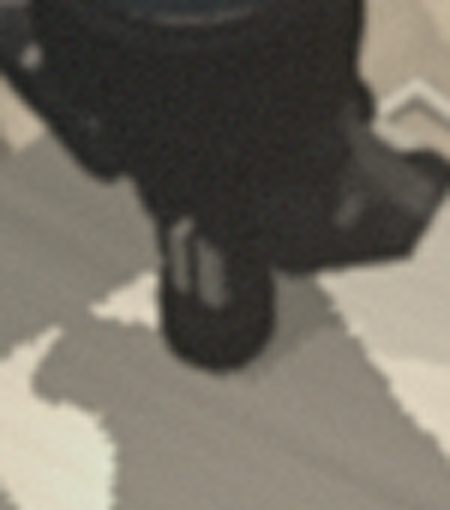

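Run:
```python
from h import *
s=ray('side',415.3,186.7);c=ray('scene',293.5,270)
t,e=tri(s,c);print(t,e, 'minus TCP',t-get_obs()['eef_pos']);print(proj('wrist',t))
p=cv2.imread('pics/wrist2.png')[180:340,240:400];cv2.imwrite('pics/w2c.png',cv2.convertScaleAbs(cv2.resize(p,None,fx=3.6,fy=3.6,interpolation=cv2.INTER_CUBIC),alpha=3,beta=0))
```

```text
[ 0.56751962 -0.19136497  0.21165942] [0.004177092551293167, 0.004177092551293074] minus TCP [ 0.00056405 -0.00623482  0.01865627]
(np.float64(322.6236050489817), np.float64(262.1532535441017))
```

View pics/w2c.png

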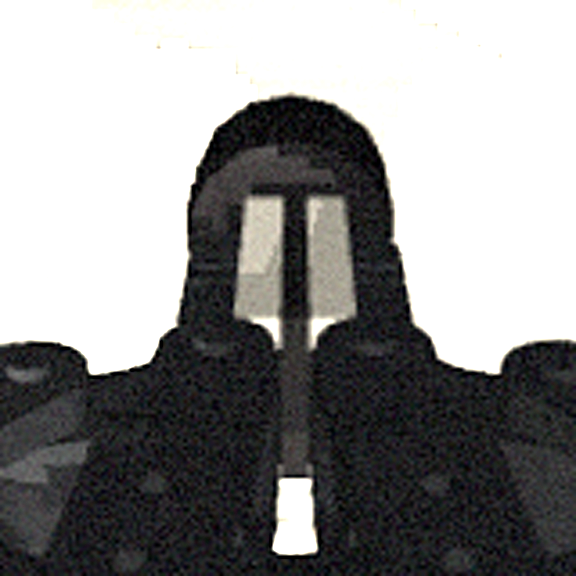

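Run:
```python
from h import *
p,d=camera('wrist');c=get_calibration('wrist');M=c['world_from_camera']
def P(u,v):
    o,dr=ray('wrist',u,v,c); k=d[int(v),int(u)]/(dr@M[:3,2]); return o+dr*k
for u,v in [(321,210),(321,225),(311,230),(313,236),(313,240),(313,250),(313,258),(313,265),(334,236),(334,250),(334,262)]: print(u,v,P(u,v).round(4))
```

```text
321 210 [ 0.5666 -0.1688  0.1931]
321 225 [ 0.5666 -0.1726  0.2061]
311 230 [ 0.5614 -0.1753  0.2064]
313 236 [ 0.5628 -0.1736  0.2183]
313 240 [ 0.563  -0.1731  0.224 ]
313 250 [ 0.5632 -0.1734  0.234 ]
313 258 [ 0.5634 -0.1728  0.2427]
313 265 [ 0.5636 -0.1734  0.2477]
334 236 [ 0.5729 -0.1735  0.2184]
334 250 [ 0.5723 -0.1736  0.2337]
334 262 [ 0.5719 -0.1731  0.2456]
```

Run:
```python
from h import *
c=get_calibration('wrist');print(c['world_from_camera'][:3,3]-get_obs()['eef_pos'])
for v in [232,233,234]:
    o,d=ray('wrist',313,v); k=(-.1734-o[1])/d[1]; print(o+k*d)
```

```text
[-1.49466034e-04  7.07655002e-02  1.62370647e-01]
[ 0.56268158 -0.1734      0.21361531]
[ 0.56271548 -0.1734      0.21489647]
[ 0.56274883 -0.1734      0.21615807]
```

```bash
python3 -m jog '[[[0,0,0],[0,0,0],1],[[0,0,0],[0,0,0],1],[[0,0,0],[0,0,0],1],[[0,0,0],[0,0,0],1],[[0,0,0],[0,0,0],1],[[0,0,0],[0,0,0],1],[[0,0,12],[0,0,0],1],[[0,0,22],[0,0,0],1],[[0,0,30],[0,0,0],1],[[0,0,34],[0,0,0],1],[[0,0,34],[0,0,0],1]]'
python3 - <<'E'
from h import *
for n in ["side","scene"]:
    p,d=camera(n); u,v=(413,190) if n=='side' else (296,262)
    cv2.imwrite(f"pics/{n}3.png",cv2.resize(p[v-60:v+40,u-70:u+70,::-1],None,fx=5,fy=5,interpolation=cv2.INTER_CUBIC))
E
```

```text
time_s: 3.52
eef_pos: [0.5658, -0.1845, 0.1568]
eef_rot: [-0.002, 0.706, 0.708, -0.001]
wrist_force: [-1.1, -0.1, 0.6]
opening: 0.999
```

View pics/side3.png

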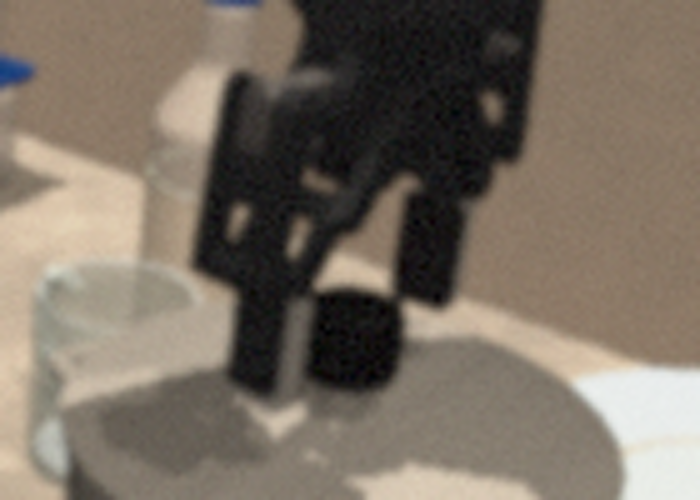

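View pics/scene3.png

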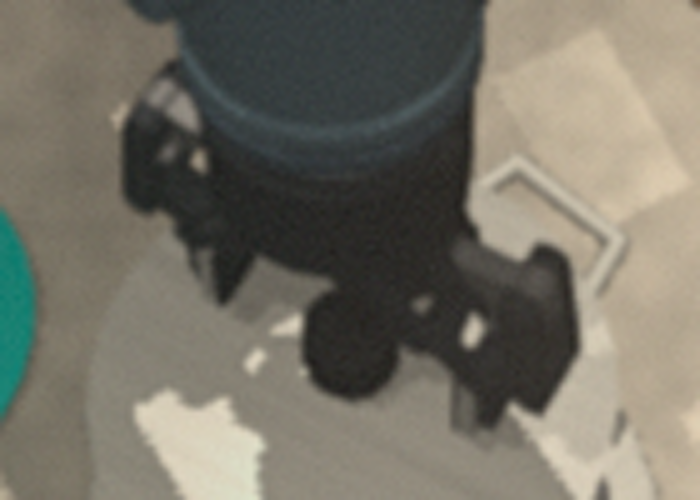

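```bash
python3 -m jog '[[[0,0,2],[0,0,0],0.6],[[0,0,2],[0,0,0],0.3],[[0,0,2],[0,0,0],0],[[0,0,2],[0,0,0],0],[[0,0,2],[0,0,0],0],[[0,0,2],[0,0,0],0],[[0,0,2],[0,0,0],0]]'
```

```text
time_s: 4.2
eef_pos: [0.567, -0.1852, 0.1572]
eef_rot: [-0.001, 0.706, 0.708, -0.0]
wrist_force: [-1.9, 0.2, 3.6]
opening: 0.353
```

```bash
python3 -m jog '[[[0,0,-3],[0,0,0],0],[[0,0,-10],[0,0,0],0],[[0,0,-20],[0,0,0],0],[[0,0,-32],[0,0,0],0],[[0,0,-44],[0,0,0],0],[[0,0,-54],[0,0,0],0],[[0,0,-60],[0,0,0],0],[[0,0,-60],[0,0,0],0],[[0,0,-60],[0,0,0],0]]'
python3 - <<'E'
from h import *
for n in ["side","scene","wrist"]:
    p,d=camera(n); cv2.imwrite(f"pics/{n}4.png",p[:,:,::-1])
E
```

```text
time_s: 4.95
eef_pos: [0.5673, -0.1853, 0.2177]
eef_rot: [-0.0, 0.706, 0.708, -0.0]
wrist_force: [0.6, -1.0, -3.0]
opening: 0.357
```

View pics/side4.png

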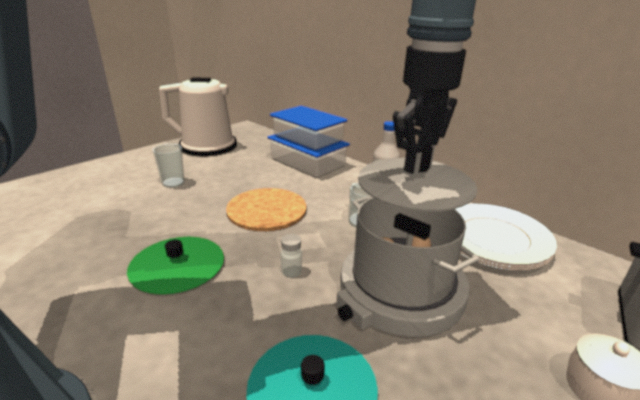

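View pics/scene4.png

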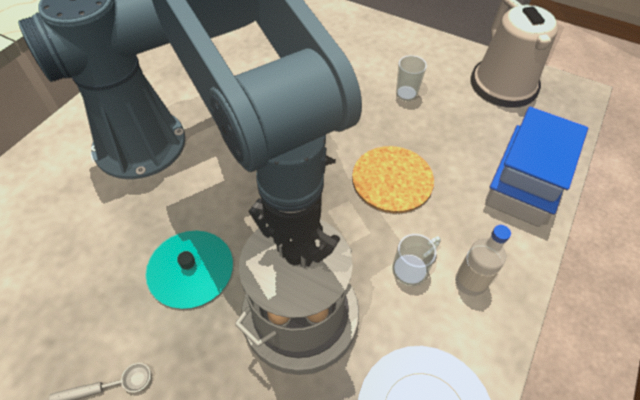

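```bash
python3 -m jog '[[[10,0,0],[0,0,0],0],[[30,1,0],[0,0,0],0],[[55,3,0],[0,0,0],0],[[82,5,0],[0,0,0],0],[[110,6,0],[0,0,0],0],[[138,8,0],[0,0,0],0],[[166,9,0],[0,0,0],0],[[194,11,0],[0,0,0],0],[[222,12,0],[0,0,0],0],[[250,14,0],[0,0,0],0],[[278,15,0],[0,0,0],0],[[306,17,0],[0,0,0],0],[[332,18,0],[0,0,0],0],[[355,19,0],[0,0,0],0],[[372,20,0],[0,0,0],0],[[382,21,0],[0,0,0],0],[[385,21,0],[0,0,0],0],[[385,21,0],[0,0,0],0],[[385,21,0],[0,0,0],0]]'
python3 - <<'E'
from h import *
for n in ["side","scene","wrist"]:
    p,d=camera(n); cv2.imwrite(f"pics/{n}5.png",p[:,:,::-1])
E
```

```text
time_s: 6.68
eef_pos: [0.5866, 0.1994, 0.2165]
eef_rot: [-0.001, 0.706, 0.708, -0.001]
wrist_force: [0.4, -0.6, -3.7]
opening: 0.357
```

View pics/side5.png

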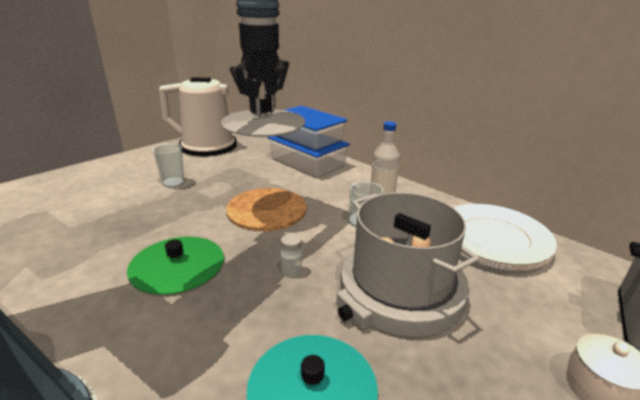

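View pics/scene5.png

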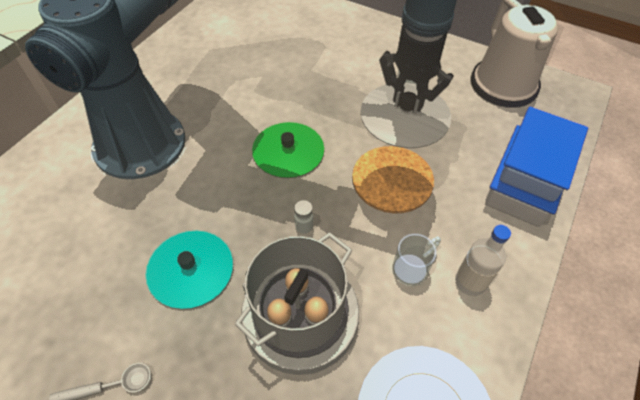

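View pics/wrist5.png

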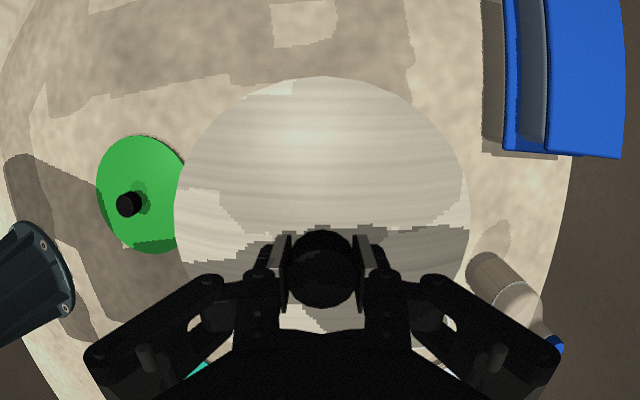

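```bash
python3 -m jog '[[[0,0,10],[0,0,0],0],[[0,0,30],[0,0,0],0],[[0,0,55],[0,0,0],0],[[0,0,80],[0,0,0],0],[[0,0,105],[0,0,0],0],[[0,0,130],[0,0,0],0],[[0,0,150],[0,0,0],0],[[0,0,168],[0,0,0],0],[[0,0,180],[0,0,0],0],[[0,0,188],[0,0,0],0],[[0,0,191],[0,0,0],0],[[0,0,191],[0,0,0],0],[[0,0,191],[0,0,0],0]]'
python3 - <<'E'
from h import *
for n in ["side","scene"]:
    p,d=camera(n); cv2.imwrite(f"pics/{n}6.png",p[:,:,::-1])
    u,v=(267,205) if n=='side' else (393,180)
    cv2.imwrite(f"pics/{n}6c.png",cv2.resize(p[v-60:v+40,u-70:u+70,::-1],None,fx=5,fy=5,interpolation=cv2.INTER_CUBIC))
E
```

```text
time_s: 7.92
eef_pos: [0.5872, 0.1992, 0.0267]
eef_rot: [-0.001, 0.707, 0.707, 0.0]
wrist_force: [0.6, -0.2, -4.2]
opening: 0.354
```

View pics/side6c.png

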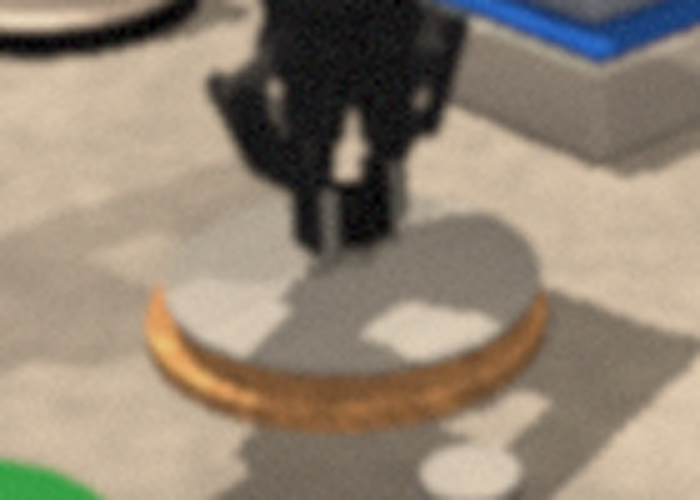

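View pics/scene6c.png

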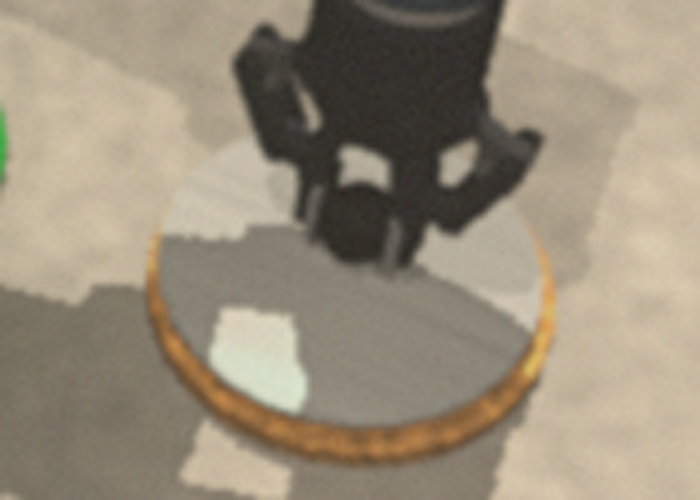

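Well centred. Lower gently to contact, watching the force.

```bash
python3 -m jog '[[[0,0,3],[0,0,0],0],[[0,0,6],[0,0,0],0],[[0,0,8],[0,0,0],0],[[0,0,8],[0,0,0],0]]'; python3 -m jog '[[[0,0,2],[0,0,0],0],[[0,0,3],[0,0,0],0],[[0,0,3],[0,0,0],0]]'
```

```text
time_s: 8.35
eef_pos: [0.587, 0.1993, 0.0186]
eef_rot: [-0.001, 0.707, 0.707, 0.0]
wrist_force: [-0.4, 0.1, -4.5]
opening: 0.358
time_s: 8.6
eef_pos: [0.5869, 0.1993, 0.0154]
eef_rot: [-0.001, 0.707, 0.707, -0.0]
wrist_force: [-0.3, -0.5, -4.3]
opening: 0.358
```

```bash
python3 -m jog '[[[0,0,1],[0,0,0],0],[[0,0,2],[0,0,0],0],[[0,0,2],[0,0,0],0]]';python3 -m jog '[[[0,0,1],[0,0,0],0],[[0,0,2],[0,0,0],0],[[0,0,2],[0,0,0],0]]'
```

```text
time_s: 8.85
eef_pos: [0.587, 0.1993, 0.0152]
eef_rot: [-0.001, 0.707, 0.707, -0.0]
wrist_force: [-6.5, -1.7, 8.6]
opening: 0.357
time_s: 9.1
eef_pos: [0.5873, 0.1994, 0.0152]
eef_rot: [-0.001, 0.707, 0.708, -0.0]
wrist_force: [-8.6, -2.1, 13.8]
opening: 0.361
```

```bash
python3 -m jog '[[[0,0,-1],[0,0,0],0.45],[[0,0,-1],[0,0,0],0.6],[[0,0,-1],[0,0,0],0.8],[[0,0,-1],[0,0,0],1],[[0,0,-1],[0,0,0],1],[[0,0,-1],[0,0,0],1],[[0,0,-12],[0,0,0],1],[[0,0,-30],[0,0,0],1],[[0,0,-60],[0,0,0],1],[[0,0,-95],[0,0,0],1],[[0,0,-130],[0,0,0],1],[[0,0,-165],[0,0,0],1],[[0,0,-200],[0,0,0],1],[[0,0,-230],[0,0,0],1],[[0,0,-240],[0,0,0],1],[[0,0,-240],[0,0,0],1]]'
python3 - <<'E'
from h import *
for n in ["side","scene"]:
    p,d=camera(n); cv2.imwrite(f"pics/{n}7.png",p[:,:,::-1])
E
```

```text
time_s: 10.43
eef_pos: [0.5896, 0.1995, 0.26]
eef_rot: [0.002, 0.707, 0.708, 0.003]
wrist_force: [0.2, -0.1, -0.1]
opening: 1.005
```

View pics/side7.png

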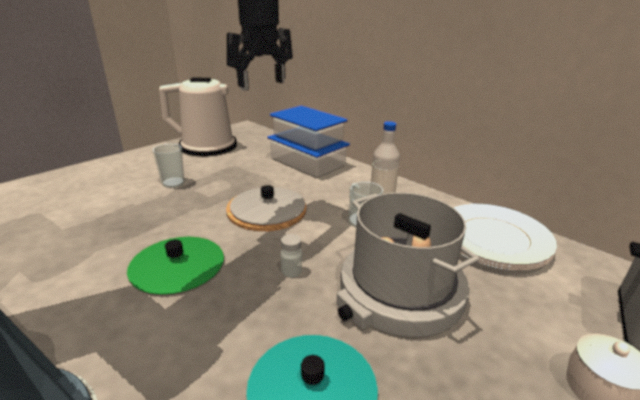

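View pics/scene7.png

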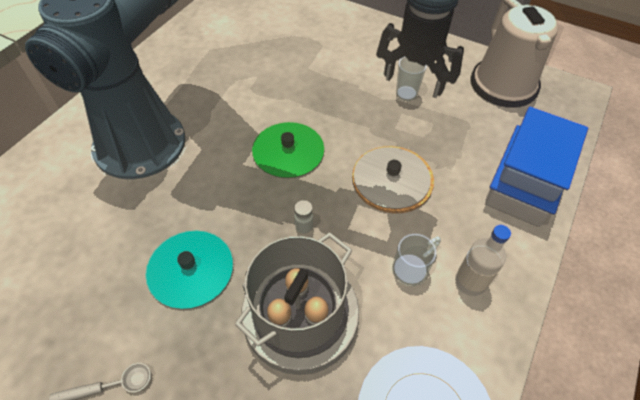

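Run:
```python
from h import *
for n,(u,v) in [("side",(412,225)),("scene",(298,288))]:
    p=cv2.imread(f"pics/{n}7.png"); cv2.imwrite(f"pics/{n}7c.png",cv2.resize(p[v-35:v+35,u-50:u+50],None,fx=7,fy=7,interpolation=cv2.INTER_CUBIC))
    g=p.max(2); s=(412,225) if n=='side' else (298,285)
    for th in (40,50,60):
        try:
            m,c,st=blob(g<th,s);print(n,th,c,st,cv2.minAreaRect(np.argwhere(m)[:,::-1].astype(np.float32)))
        except Exception as e: print(e)
```

```text
side 40 [411.66806723 225.96638655] [395 215  35  23 476] ((411.6418151855469, 226.13145446777344), (36.90304946899414, 14.000184059143066), 21.03750991821289)
side 50 [411.6888454  225.81604697] [394 214  36  25 511] ((411.48529052734375, 226.0377197265625), (37.29019546508789, 14.778417587280273), 21.370620727539062)
side 60 [411.70955882 225.8125    ] [394 214  37  25 544] ((411.60955810546875, 226.0410919189453), (38.15541458129883, 15.566473007202148), 20.556045532226562)
scene 40 [319.74741502 200.06006721] [     0      0    640    400 255031] ((319.5, 199.5), (399.0, 639.0), 90.0)
scene 50 [321.72467987 203.71175797] [     0      0    640    400 248725] ((319.5, 199.5), (399.0, 639.0), 90.0)
scene 60 [296.48360656 286.24590164] [285 269  25  36 366] ((296.5882263183594, 285.8529357910156), (11.147406578063965, 37.90118408203125), 30.963754653930664)
```

View pics/side7c.png

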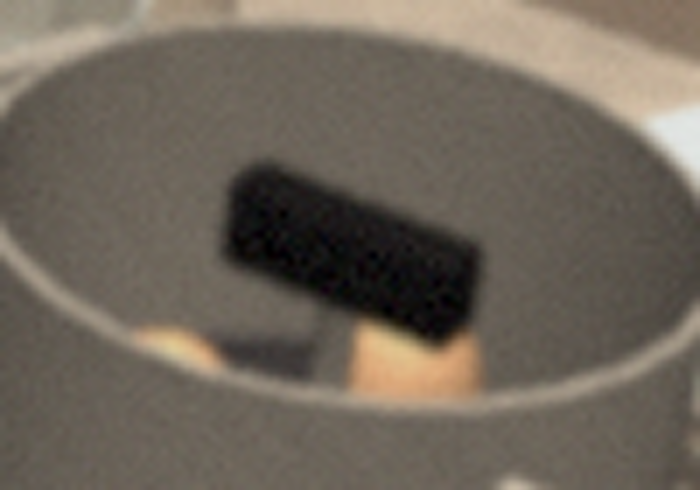

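View pics/scene7c.png

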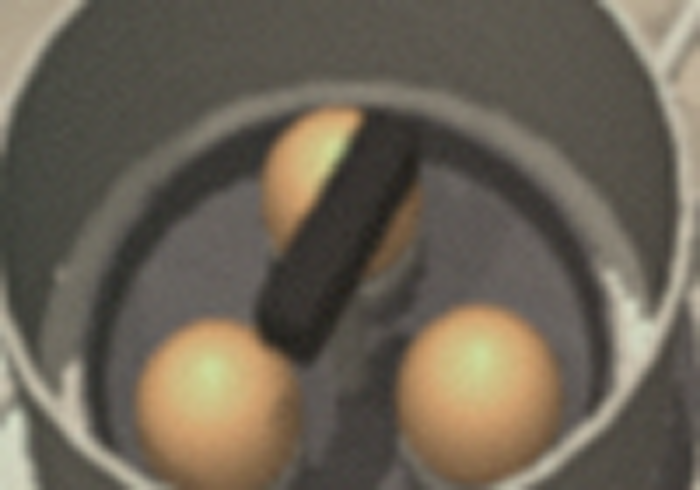

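```bash
python3 - <<'E'
from h import *
a=ray('side',411.6,226);b=ray('scene',296.6,285.9);t,e=tri(a,b);print(t,e)
p=cv2.imread('pics/scene7.png');m,c,s=blob(p.max(2)<60,(298,285))
r=cv2.minAreaRect(np.argwhere(m)[:,::-1].astype(np.float32));B=cv2.boxPoints(r);print(B)
L=[(B[0]+B[3])/2,(B[1]+B[2])/2,(B[0]+B[1])/2,(B[2]+B[3])/2]
Q=[onz(b,t[2]) for b in [ray('scene',*l) for l in L]]
for i,j in((0,1),(2,3)): d=Q[i]-Q[j];print(np.linalg.norm(d),np.degrees(np.arctan2(d[1],d[0])))
p=cv2.imread('pics/side7.png');m,c,s=blob(p.max(2)<50,(412,225))
B=cv2.boxPoints(cv2.minAreaRect(np.argwhere(m)[:,::-1].astype(np.float32)))
Q=[onz(ray('side',*l),t[2]) for l in [(B[0]+B[3])/2,(B[1]+B[2])/2,(B[0]+B[1])/2,(B[2]+B[3])/2]]
for i,j in((0,1),(2,3)): d=Q[i]-Q[j];print('side',np.linalg.norm(d),np.degrees(np.arctan2(d[1],d[0])))
E
python3 -m jog '[[[-20,-1,0],[0,0,0],1],[[-50,-3,0],[0,0,0],1],[[-85,-5,0],[0,0,0],1],[[-120,-7,0],[0,0,0],1],[[-155,-9,0],[0,0,0],1],[[-190,-11,0],[0,0,0],1],[[-225,-13,0],[0,0,0],1],[[-260,-15,0],[0,0,0],1],[[-295,-17,0],[0,0,0],1],[[-325,-19,0],[0,0,0],1],[[-350,-21,0],[0,0,0],1],[[-370,-22,0],[0,0,0],1],[[-380,-22,0],[0,0,0],1],[[-385,-22,0],[0,0,0],1],[[-385,-22,0],[0,0,0],1],[[-385,-22,0],[0,0,0],1]]'
python3 - <<'E'
from h import *
p,d=camera('wrist');cv2.imwrite('pics/wrist8.png',p[:,:,::-1])
E
```

```text
[ 0.5691902  -0.19056043  0.14273458] [1.1158945154841747e-05, 1.1158945154701205e-05]
[[282.0588  299.2353 ]
 [301.5588  266.7353 ]
 [311.11765 272.47058]
 [291.61765 304.97058]]
0.06698261552396402 -88.57670143777095
0.01938146056367979 176.94510047402284
side 0.045058545944281325 -158.55245417131775
side 0.06205326399733811 94.75805692019489
time_s: 11.87
eef_pos: [0.5655, -0.1848, 0.2533]
eef_rot: [-0.002, 0.706, 0.708, -0.001]
wrist_force: [1.2, 0.3, 0.2]
opening: 0.997
```

View pics/wrist8.png

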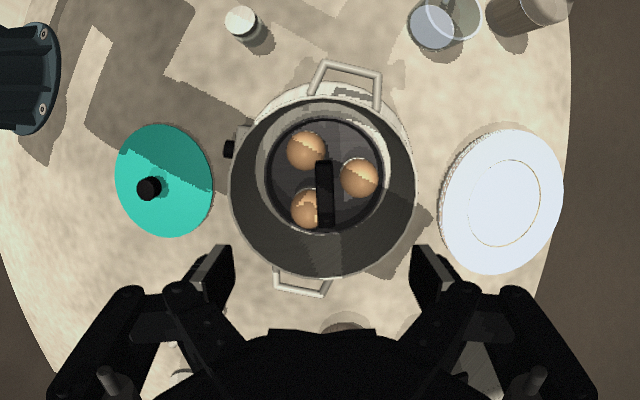

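Run:
```python
from h import *
p=cv2.imread('pics/wrist8.png')
cr=p[140:260,265:385];cv2.imwrite('pics/w8c.png',cv2.convertScaleAbs(cv2.resize(cr,None,fx=5,fy=5,interpolation=cv2.INTER_CUBIC),alpha=2))
m,c,s=blob(p.max(2)<28,(325,190));print(c,s)
for z in (.143,.155): 
    print(onz(ray('wrist',*c),z))
b=ray('scene',296.6,285.9);a=ray('side',411.6,226);w=ray('wrist',*c)
print(tri(w,b),tri(w,a),tri(w,a,b))
```

```text
[333.41358025 195.00881834] [ 315  160   67   70 1134]
[ 0.57623922 -0.19068113  0.143     ]
[ 0.5757787  -0.18731221  0.155     ]
(array([ 0.57321999, -0.19093383,  0.14697783]), [0.003165899489554771, 0.0031658994895547143]) (array([ 0.5751221 , -0.18973569,  0.14000292]), [0.0021052532812516093, 0.0021052532812515195]) (array([ 0.57222197, -0.19032   ,  0.14231246]), [0.0040704639467106195, 0.0016155084046847858, 0.003062847994579227])
```

View pics/w8c.png

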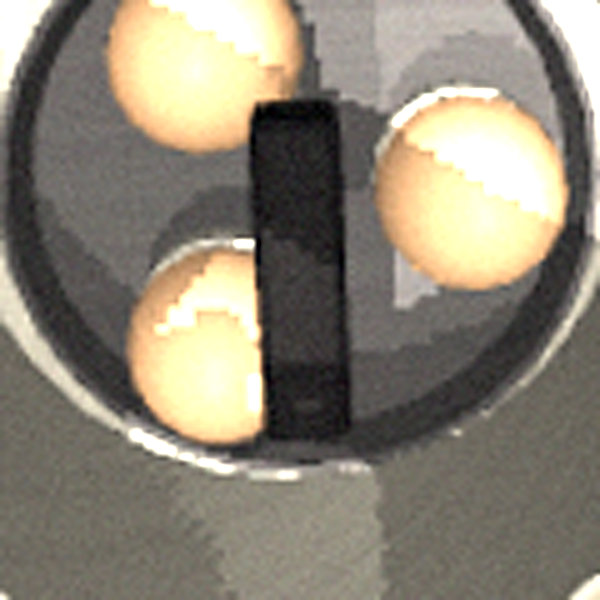

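Run:
```python
from h import *
f=lambda x,y:(265+x/5-.4,140+y/5-.4)
b=ray('scene',296.6,285.9);a=ray('side',411.6,226)
w=ray('wrist',*f(302,268));print(onz(w,.143),tri(w,b),tri(w,a),tri(w,a,b))
for q in [(252,120),(340,120),(262,432),(350,432)]: print(onz(ray('wrist',*f(*q)),.155).round(4))
```

```text
[ 0.56851596 -0.18899153  0.143     ] (array([ 0.56856598, -0.18969025,  0.14041672]), [2.601510785331177e-05, 2.601510785300462e-05]) (array([ 0.56897174, -0.18982794,  0.1423988 ]), [0.0007872540416424872, 0.0007872540416426074]) (array([ 0.56900102, -0.19000233,  0.14222175]), [0.0009036573390063916, 0.0007064062711323915, 0.0003328477702359738])
[ 0.5597 -0.1595  0.155 ]
[ 0.5747 -0.1594  0.155 ]
[ 0.5614 -0.2165  0.155 ]
[ 0.5773 -0.2164  0.155 ]
```

```bash
python3 -m jog '[[[-3,2,10],[0,0,-0.02],0.7],[[-5,3.5,30],[0,0,-0.038],0.65],[[-5,3.5,55],[0,0,-0.038],0.65],[[-5,3.5,80],[0,0,-0.038],0.65],[[-5,3.5,100],[0,0,-0.038],0.65],[[-5,3.5,112],[0,0,-0.038],0.65],[[-5,3.5,115],[0,0,-0.038],0.65],[[-5,3.5,115],[0,0,-0.038],0.65],[[-5,3.5,115],[0,0,-0.038],0.65]]'
python3 - <<'E'
from h import *
for n,(u,v) in [("side",(412,205)),("scene",(298,268)),("wrist",(320,230))]:
    p,d=camera(n);p=p[:,:,::-1];cv2.imwrite(f"pics/{n}9.png",p); cv2.imwrite(f"pics/{n}9c.png",cv2.convertScaleAbs(cv2.resize(p[v-55:v+55,u-70:u+70],None,fx=5,fy=5,interpolation=cv2.INTER_CUBIC),alpha=1.7))
E
```

```text
time_s: 12.67
eef_pos: [0.5696, -0.1895, 0.1397]
eef_rot: [-0.001, 0.692, 0.721, -0.0]
wrist_force: [0.0, 0.4, 0.2]
opening: 0.652
```

View pics/side9c.png

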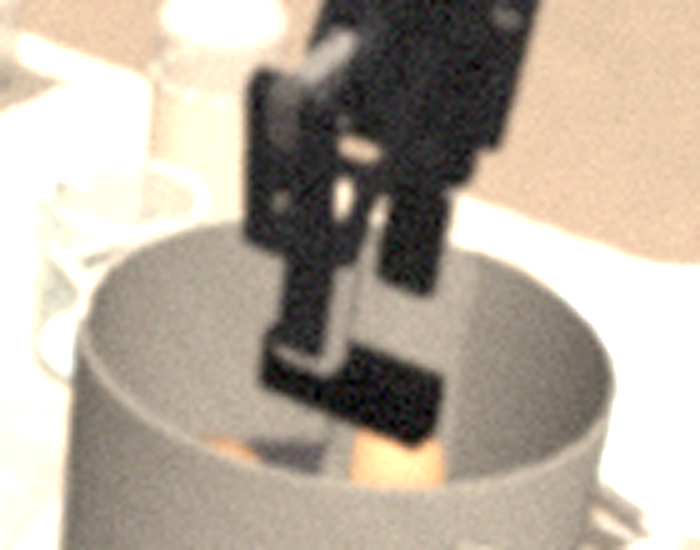

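View pics/scene9c.png

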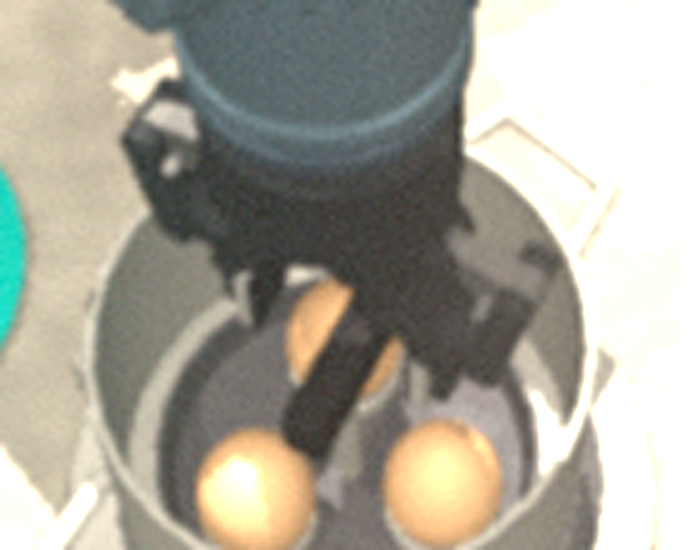

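View pics/wrist9c.png

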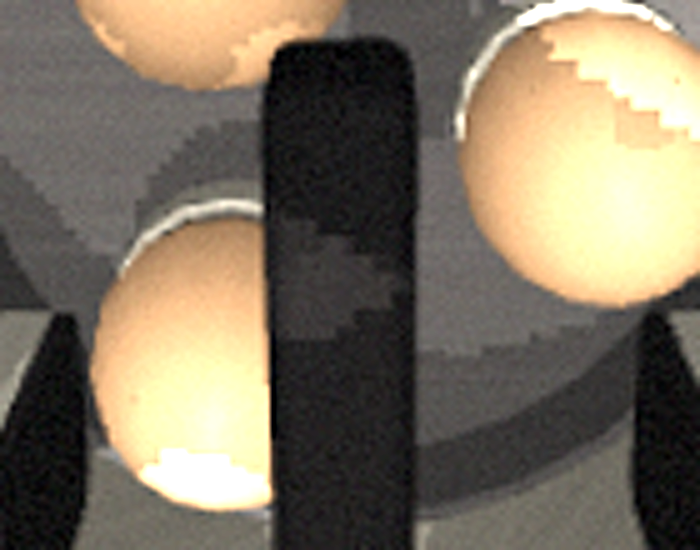

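```bash
python3 -m jog '[[[0,-1.5,10],[0,0,0],0.65],[[0,-1.5,20],[0,0,0],0.65],[[0,-1.5,29],[0,0,0],0.65],[[0,-1.5,34],[0,0,0],0.65],[[0,-1.5,34],[0,0,0],0.65],[[0,-1.5,34],[0,0,0],0.65]]'
python3 - <<'E'
from h import *
for n,(u,v) in [("side",(412,205))]:
    p,d=camera(n);p=p[:,:,::-1];cv2.imwrite(f"pics/{n}10c.png",cv2.convertScaleAbs(cv2.resize(p[v-55:v+55,u-70:u+70],None,fx=5,fy=5,interpolation=cv2.INTER_CUBIC),alpha=1.7))
E
```

```text
time_s: 13.32
eef_pos: [0.5678, -0.1897, 0.1055]
eef_rot: [-0.001, 0.693, 0.721, -0.0]
wrist_force: [-0.0, 0.2, 0.4]
opening: 0.654
```

View pics/side10c.png

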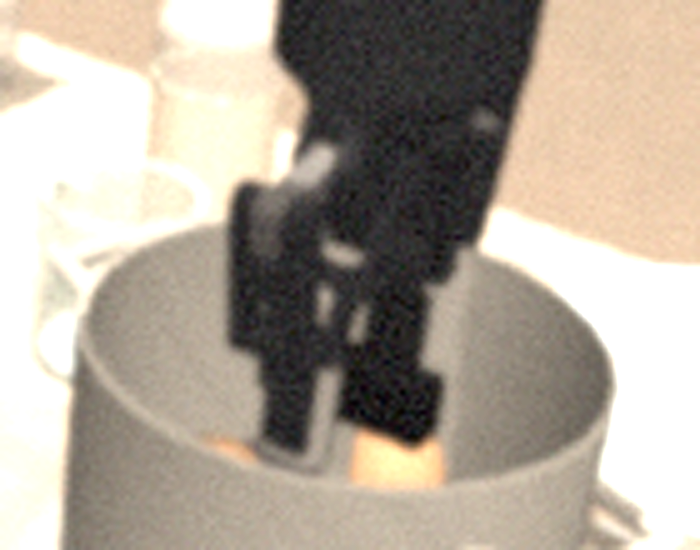

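```bash
python3 -m jog '[[[0,0,0],[0,0,0],0.45],[[0,0,0],[0,0,0],0.3],[[0,0,0],[0,0,0],0.15],[[0,0,0],[0,0,0],0],[[0,0,0],[0,0,0],0],[[0,0,0],[0,0,0],0],[[0,0,0],[0,0,0],0],[[0,0,0],[0,0,0],0]]'
```

```text
time_s: 14.03
eef_pos: [0.5685, -0.19, 0.1066]
eef_rot: [-0.0, 0.693, 0.721, -0.0]
wrist_force: [-2.0, 0.8, 4.0]
opening: 0.178
```

```bash
python3 -m jog '[[[0,0,-2],[0,0,0],0],[[0,0,-5],[0,0,0],0],[[0,0,-10],[0,0,0],0],[[0,0,-16],[0,0,0],0],[[0,0,-22],[0,0,0],0],[[0,0,-28],[0,0,0],0],[[0,0,-30],[0,0,0],0],[[0,0,-30],[0,0,0],0]]'
python3 - <<'E'
from h import *
for n in ("side","scene"):
    p,d=camera(n);p=p[:,:,::-1];cv2.imwrite(f"pics/{n}11.png",p)
E
```

```text
time_s: 14.7
eef_pos: [0.5691, -0.1903, 0.1377]
eef_rot: [0.001, 0.693, 0.721, 0.0]
wrist_force: [0.1, 0.5, -4.3]
opening: 0.179
```

View pics/side11.png

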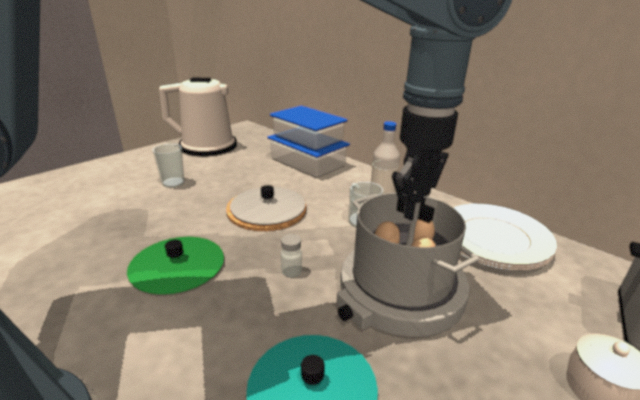

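View pics/scene11.png

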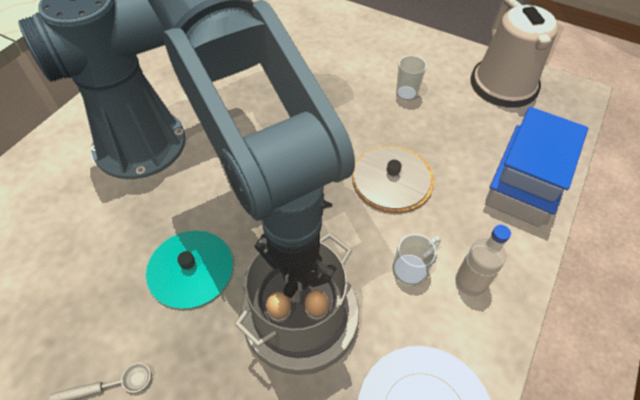

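```bash
python3 -m jog '[[[0,0,-3],[0,0,0],0],[[1,0,-8],[0,0,0],0],[[2,-1,-15],[0,0,0],0],[[3,-1,-23],[0,0,0],0],[[4,-2,-31],[0,0,0],0],[[4,-2,-39],[0,0,0],0],[[4,-2,-47],[0,0,0],0],[[4,-2,-55],[0,0,0],0],[[4,-2,-63],[0,0,0],0],[[4,-2,-71],[0,0,0],0],[[4,-2,-79],[0,0,0],0],[[4,-2,-87],[0,0,0],0],[[4,-2,-94],[0,0,0],0],[[4,-2,-99],[0,0,0],0],[[4,-2,-102],[0,0,0],0],[[4,-2,-102],[0,0,0],0],[[4,-2,-102],[0,0,0],0],[[4,-2,-102],[0,0,0],0],[[4,-2,-102],[0,0,0],0],[[4,-2,-102],[0,0,0],0]]'
python3 - <<'E'
from h import *
for n in ("side","scene","wrist"):
    p,d=camera(n);p=p[:,:,::-1];cv2.imwrite(f"pics/{n}12.png",p)
    if n=='side': cv2.imwrite(f"pics/{n}12c.png",cv2.resize(p[110:270,330:490],None,fx=3.7,fy=3.7,interpolation=cv2.INTER_CUBIC))
E
```

```text
time_s: 16.47
eef_pos: [0.5661, -0.186, 0.2381]
eef_rot: [-0.001, 0.693, 0.721, -0.0]
wrist_force: [-0.0, -0.5, -4.3]
opening: 0.176
```

View pics/side12c.png

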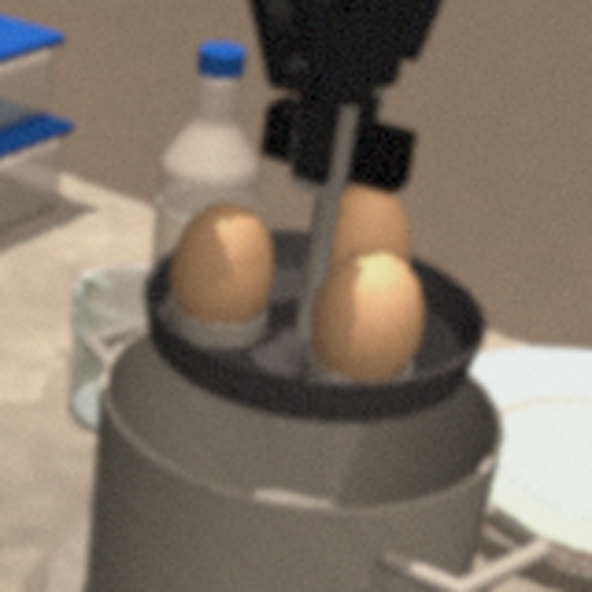

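View pics/scene12.png

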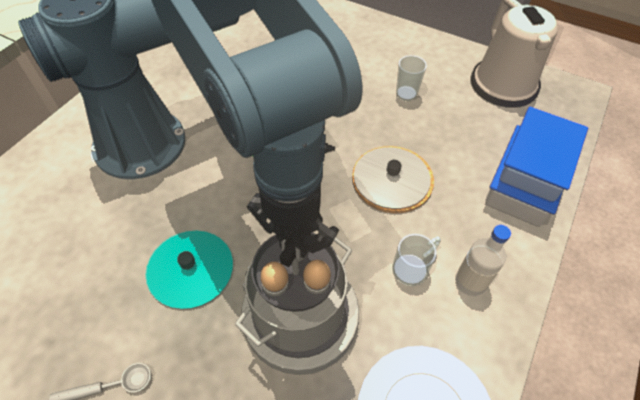

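View pics/wrist12.png

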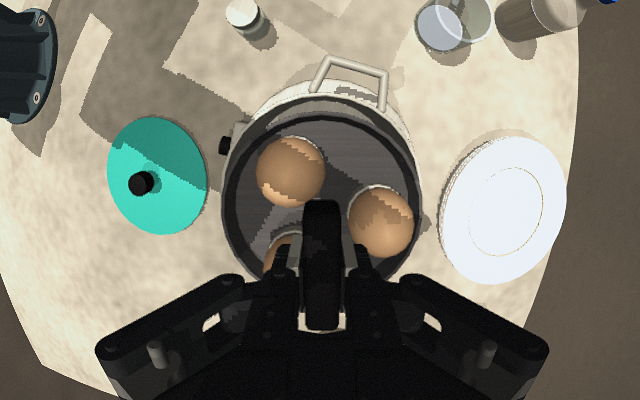

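Run:
```python
from h import *
print(proj('side',[.566,-.186,.20]),proj('side',[.566,-.186,.26]))
g=lambda x,y:(330+x/3.7-.4,110+y/3.7-.4)
print(g(303,370),g(347,110))
# tilt via tray floor depth (scene, wrist)
for n in ('side','scene'):
    p,d=camera(n);P=pts(n,d)
    m=(np.hypot(P[...,0]-.567,P[...,1]+.187)<.073)&(P[...,2]>.175)&(P[...,2]<.212)&(d>0)&(p.max(2)<110)
    Q=P[m];print(n,len(Q),np.percentile(Q[:,2],[1,5,25,50,75,95,99]).round(4))
    F=Q[(Q[:,2]<np.median(Q[:,2])+.004)&(Q[:,2]>np.median(Q[:,2])-.004)]
    for _ in range(8):
        A=np.c_[F[:,:2]-[.567,-.187],np.ones(len(F))];k=np.linalg.lstsq(A,F[:,2],rcond=None)[0]
        r=Q[:,2]-np.c_[Q[:,:2]-[.567,-.187],np.ones(len(Q))]@k;F=Q[abs(r)<.003]
    print(k,np.degrees(np.hypot(*k[:2])),len(F))
```

```text
(np.float64(412.9400223599826), np.float64(194.22869639943343)) (np.float64(418.5285826575347), np.float64(158.05661489253194))
(411.4918918918919, 209.6) (423.38378378378377, 139.32972972972973)
side 2121 [0.1878 0.1891 0.1903 0.1963 0.2025 0.2069 0.2089]
[-0.00253946 -0.00812871  0.19719154] 0.48793961333979 506
scene 2926 [0.1866 0.1876 0.189  0.1901 0.1961 0.2066 0.2082]
[-0.00297124  0.0002101   0.18944636] 0.17066434359293145 2011
```

```bash
python3 -m jog '[[[0,0,0],[0,0,0],0],[[0,0,0],[0,0,0],0],[[0,0,0],[0,0,0],0],[[0,0,0],[0,0,0],0],[[0,0,0],[0,0,0],0],[[0,0,0],[0,0,0],0],[[0,0,0],[0,0,0],0],[[0,0,0],[0,0,0],0],[[0,0,0],[0,0,0],0],[[0,0,0],[0,0,0],0]]'
python3 - <<'E'
from h import *
p,d=camera('side');P=pts('side',d)
print(P[192,267],P[200,260],get_obs()['dq'].round(3))
print(hand_in())
E
```

```text
time_s: 17.55
eef_pos: [0.5662, -0.1861, 0.2385]
eef_rot: [-0.0, 0.693, 0.721, -0.0]
wrist_force: [-0.3, -0.5, -4.4]
opening: 0.177
[0.57822819 0.18643647 0.05874853] [0.57674952 0.21227622 0.02825763] [ 0.001 -0.     0.002  0.     0.001  0.006]
the job is handed in; nothing more can be done
None
```

The lid is knob up on the cork trivet, let go. The basket with all three eggs is held still over the pot. I handed the job in at about 17.6 s; no verdict was reported.

**Disagreement found:** the first grasp closed on air just above the knob. The closed fingertips measured about 20 mm above the reported TCP height, while `tip_extent` says they should be 14 mm below it. I went by the measured offset for both grasps after that, and they held: opening 0.36 on the knob and 0.18 on the bar.

**Last checks:**
- **Basket:** it is level to about 0.2–0.5° by depth fits. The tray's upper face reads about 0.189 m, so its underside should be about 25 mm above the rim (rim height taken as 0.160 m). It is close to the pot's axis, and the wrist force of 4.4 N matches the basket's weight.
- **Eggs:** all three were standing in their cups in the side and wrist pictures.
- **Arm:** joint speeds were near zero at hand-in.
- **Lid:** it looked centred and flat on the cork in both pictures, within about 1 cm by my estimate of the trivet's centre. The two views first disagreed on that centre by 16 mm. I put this down to the trivet's visible side face and corrected for it.
- **Pot, shaker and mug:** they looked unmoved in the pictures. I did not measure them again at the end.

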